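Hold the alignment rod through both bushings of the guide stand

TASK

Twist the white spring knob on the guide stand clockwise to its stop and let it spring back, so that it swings the dust shutter off the upper bushing. Then take the long rod with the plain cylindrical head from the white rack and thread it, nose down, through the upper bushing and on through the lower one until its nose is about midway between the lower bushing's underside and the stand's base plate. Finish while still holding the rod there by its head, resting on nothing; leave the two other gauges in the rack and the two clear dishes where they are.

Things in the scene. Friction and masses are not known exactly. Their poses are not given: they have to be found in the camera images.
- stand: Fixed guide stand, upright: C-frame on a base plate 100 x 190 x 10 mm. Origin: centre of its underside, on the bench; z up; y along the plate. White column 50 mm square at y = +42 mm; two level arms 60 mm wide reach to -y, 46-60 and 96-110 mm above the bench, with brass bushings at x = 0, y = -45 mm. On the robot's left or right, turned up to 0.45 rad.
- upper_bushing (a point): Centre of the upper bushing's top face, 110 mm above the bench. Bore 15 mm, straight through 14 mm; brass outside diameter 28 mm, flush with the arm. At the start the shutter covers it.
- lower_bushing (a point): Centre of the lower bushing's top face, 60 mm above the bench, exactly under the upper one. Bore 15 mm, straight through 14 mm, so its underside is 46 mm above the bench; the base plate's top is 10 mm above the bench, with no hole.
- knob_grip (a point): Grip point of the white knob, on its upright axis, 145 mm above the bench, at stand x = 0, y = +35 mm. A bar 14 mm thick, 46 mm long, 34 mm tall (123 to 157 mm above the bench) on a 52 mm disc (top at 123 mm). The point's y axis lies along the bar and turns with it, x across it; at rest y is the stand's y.
- knob (a joint): Turn of the knob, rad: 0 at rest, grows clockwise seen from above, stop at 1.1. A spring returns it to 0 when released (0.02 N m at rest, 0.065 at the stop). Turned, it pushes the shutter ahead of it; going back it leaves the shutter behind.
- shutter (a joint): Swing of the dust shutter about the knob's axis, rad: 0 closed (over the upper bushing), grows clockwise seen from above, up to 1.35; friction (0.02 N m) keeps it where it is left, about 1.1 after the knob's full turn. Steel strip 26 mm wide, reaching 96 mm from the axis, its top 115 mm above the bench. Properly open beyond 0.85.
- rack: Fixed white rack: base 90 x 220 mm, top plate 60 x 220 mm with its top 125 mm above the bench. Origin: centre of the base's underside; y along the row. Holes of 16 mm at y = -70, 0 and +70 mm hold, in any order, the long rod and two shorter gauges, hanging by their 26 mm collars. On the robot's left or right, turned up to 0.45 rad.
- rod_head (a point): Centre of the long rod's head, where it is gripped: a plain upright steel cylinder 20 mm in diameter, 44 mm tall, on a collar 26 mm in diameter and 5 mm thick, whose top is 22 mm below this point; 152 mm above the bench at the start. z along the rod, upwards. The rod weighs 0.11 to 0.22 kg.
- rod: The same long rod. Origin: on its axis at the underside of its collar, 110 mm above the nose, 27 mm below the head's centre; z along it, upwards.
- rod_nose (a point): Lower end of the long rod, 137 mm below the centre of its head. The shaft is 12 mm in diameter and 110 mm long from the collar's underside; its last 10 mm taper to 5 mm.
- ball_gauge: A shorter steel gauge with a ball head (30 mm), to be left in the rack. Origin: underside of its collar, at the rack's top.
- disc_gauge: A shorter steel gauge with a flat disc head (36 mm), to be left in the rack. Origin: underside of its collar, at the rack's top.
- dish_a: Clear dish, 56 mm across, 13 mm tall, on the bench; leave it. Origin: centre of its underside.
- dish_b: Another such dish; leave it.
There are look-alikes about, which are no part of the job. What is shaped like the rod but black or orange is not meant.

How it is judged:
By the outcome, as a careful person would: the job done as asked, in the order asked, and still so for the second after the job is handed in, while the arm keeps its last pose, push and grip.
It also fails if it takes over 67 s, if anything falls off the work surface, if the arm or the gripper's body presses on something with over 40 N, if the wrist force passes 120 N, or if a joint passes its speed limit or range.

ROBOT

A 7-joint arm with a two-finger parallel gripper is mounted at the origin on the work surface. World frame = base frame: x ahead of the robot, y to its left, z up, the work surface at z = 0. Lengths are in m, angles in rad, forces in N, time in s.
With the tool pointing down it reaches from about 0.425 to 0.925 m from the base axis. Payload 6.8 kg.
Tool frame: the origin (TCP) lies between the finger pads; the fingertips stand r.tcp_to_tips ahead of it and the grasp point (between the pads) lies 3 mm ahead of it (r.tcp_to_tips is the distance from the TCP to the fingertips, in m); z points along the fingers, y is the line along which they close (so a half turn about z gives the same grasp; the last joint's range is limited). The gripper opens to 85 mm and grips with 20 to 120 N. Pads are 22 mm wide; open, the fingers measure 114 mm over their backs; the gripper's body (76 mm by 85 mm) begins 54 mm behind the grasp point. The pads swing forward as they close: fully open they stand 13 mm farther back than shut.
Start: joints at [-1.357, 0.477, 0.022, 1.555, -0.011, 1.109, -0.083], TCP at [0.213, 0.64, 0.253] pointing down, gripper open.
Joint ranges: [-2.96, 2.96], [-0.34, 2.1], [-1.41, 1.46], [0.24, 2.44], [-1.37, 4.51], [0.17, 1.92], [-2.96, 2.96]. Speed limits (rad/s): [2.39, 2.39, 3.14, 3.14, 3.14, 3.14, 3.14].

INTERFACE

Orientations are given as a rotation vector (axis times angle).
In Python, from bench import r gives the robot as it stands. The module is installed in compiled form; this text tells all that it offers.
- The arm moves only by the tool step_arm, never from a script. Its argument "moves" is a list of rows, each an object of numbers: "rx", "ry", "rz": the turn, a rotation vector about the tool's x, y, z in degrees; "dx", "dy", "dz": the shift along the tool's x, y, z in mm; "gripper": the opening, from -1 (shut) to 1 (fully open). In form: [{"rx": .., "ry": .., "rz": .., "dx": .., "dy": .., "dz": .., "gripper": ..}, ...]. A call has 1 to 20 rows; each row shifts and turns the commanded pose from where the row before left it, along the tool's axes as they then stand; what a row does not reach is not made up. A row lasts 1/8 s, in which the tool goes at most 62.5 mm and 10.7 degrees, less where a joint would pass 70% of its speed; a pose out of reach is approached as far as the arm can. A call is refused whole if a number of a shift passes 62.5 or a number of a turn 10.7, either way. A call with a gripper value outside its range is refused whole. The fingers move at their own pace and stop on an object; "grip_force" is the grip in N (left out, the last holds). Time passes only in rows, so rows that do not move let the fingers close. It gives the time, the measured TCP pose, the force, the opening and the grip force at its end, in the units of the state.
- r.get_obs(): the state, without advancing time (a new reading comes with each control period).
- r.grab_frame(name): name is "scene" or "top"; returns the picture (420x560x3 uint8, blue, green, red); there is no depth.
- r.camera_info(name): a dict with "mtx" (3x3 intrinsics, pixels), "rvec" (rotation vector, rad) and "tvec" (3), from world to camera coordinates, as OpenCV has them. Camera axes: x right, y down, z forward; pixel columns grow to the right and rows downward; lengths in m; the calibration is good to about 2 mm. A picture is of the moment at which its call begins. camera_info takes no time and is no camera call.
- r.hand_in(): hands the job in; it is judged then, once.
The state is a dict: "clock": time; "joints": joint angles; "qvel": joint speeds; "tau": joint torques, N m; "tcp_pos": TCP position; "orientation": TCP orientation; "contact_force": force on the tool from outside, world axes, zero at the start; "moment": the same for the moment, N m; "grip_width": finger opening in m; "gripper_force": force on a finger pad.
Only numpy, scipy, OpenCV 4.12 (cv2) and the standard library are available. Lean on these libraries where they do the work, as an engineer would, in place of code of your own. Each camera call takes 0.05 s, during which the arm holds its last target. There are 200 camera calls.

## Working session

There is one attempt and no reset: what is moved stays moved. The work goes in short steps, Python scripts to look and compute and a tool call to move; the robot and the scene stay as the last step left them, time stands still between calls to the robot, and variables do not carry over. Pictures are saved under pics/ and viewed, at most 10 in all, crops included, and the job is handed in when it is done.

Besides the shell and the picture viewer there is one more tool, called after "Call:" as name([rows], argument=value, ...), one row to a line, values as JSON. step_arm: Moves the arm, as the interface text tells. Its arguments: {"type":"object","properties":{"moves":{"type":"array","items":{"type":"object","properties":{"rx":{"type":"number"},"ry":{"type":"number"},"rz":{"type":"number"},"dx":{"type":"number"},"dy":{"type":"number"},"dz":{"type":"number"},"gripper":{"type":"number"}}}},"grip_force":{"type":"number"}},"required":["moves"]}

```bash
mkdir -p pics; cat > h.py <<'E'
import numpy as np, cv2
from bench import r
def cam(n):
    c=r.camera_info(n); K=np.array(c["mtx"],float); R=cv2.Rodrigues(np.array(c["rvec"],float))[0]; t=np.array(c["tvec"],float).ravel()
    return K,R,t
def ray(n,u,v):
    K,R,t=cam(n); d=R.T@np.linalg.solve(K,[u,v,1.]); return -R.T@t,d
def onz(n,u,v,z):
    o,d=ray(n,u,v); return o+d*(z-o[2])/d[2]
def proj(n,p):
    K,R,t=cam(n); q=K@(R@np.array(p,float)+t); return q[:2]/q[2]
E
python3 - <<'E'
from h import *
for n in("scene","top"):
    cv2.imwrite(f"pics/{n}0.png",r.grab_frame(n)); K,R,t=cam(n); print(n,K[0,0],-R.T@t,R[2])
o=r.get_obs(); print({k:np.round(v,3) for k,v in o.items()}, r.tcp_to_tips)
E
```

```text
scene 411.3869758750934 [ 0.93737145 -0.28884834  0.67164643] [-0.50160894  0.3883184  -0.77304417]
top 385.1813141106985 [0.43295983 0.02308467 0.79600154] [ 0.19501687 -0.03030931 -0.98033146]
{'clock': np.float64(0.1), 'joints': array([-1.357,  0.478,  0.022,  1.556, -0.011,  1.109, -0.083]), 'qvel': array([-0.001, -0.002,  0.001, -0.002, -0.001,  0.   ,  0.001]), 'tau': array([ 4.0000e-03, -5.9776e+01,  1.6140e+00, -2.8195e+01,  1.3000e-02,
        5.0000e-03, -0.0000e+00]), 'tcp_pos': array([0.213, 0.64 , 0.252]), 'orientation': array([-5.030e-01, -3.101e+00,  3.000e-03]), 'contact_force': array([ 0.092, -0.14 , -0.34 ]), 'moment': array([0.01 , 0.008, 0.029]), 'gripper_force': np.float64(0.0), 'grip_width': np.float64(0.085)} 0.022
```

View pics/scene0.png

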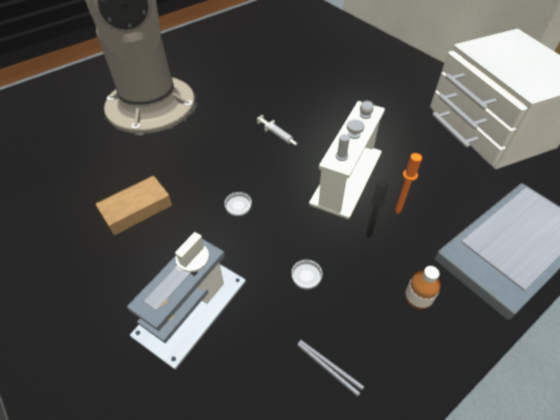

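View pics/top0.png

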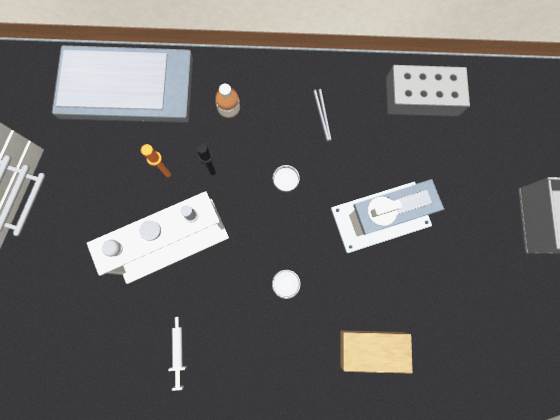

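The scene view shows the long rod with its cylindrical head at about (343,146). In the top view it is the rack's right-hand hole at (189,212). The knob is at about (383,211) in the top view. Zooming in with contours and crops to get exact positions.

```bash
cat > a.py <<'E'
from h import *
t=cv2.imread("pics/top0.png"); s=cv2.imread("pics/scene0.png")
a=cv2.resize(t[170:260,320:450],None,fx=3,fy=3,interpolation=cv2.INTER_CUBIC)
b=cv2.resize(t[185:290,80:235],None,fx=2.55,fy=2.55,interpolation=cv2.INTER_CUBIC)
c=cv2.resize(s[225:365,120:250],None,fx=3,fy=3,interpolation=cv2.INTER_CUBIC)[:420]
d=cv2.resize(s[90:220,305:405],None,fx=3,fy=3,interpolation=cv2.INTER_CUBIC)
im=np.zeros((600,800,3),np.uint8)
im[:270,:390]=a; im[:267,400:795]=b[:267,:395]
c=cv2.resize(s[225:335,120:250],None,fx=3,fy=3,interpolation=cv2.INTER_CUBIC);im[270:600,:390]=c
d=cv2.resize(s[95:205,300:430],None,fx=3,fy=3,interpolation=cv2.INTER_CUBIC);im[270:600,400:790]=d
cv2.imwrite("pics/crop1.png",im)
for n,I in(("top",t),("scene",s)):
    hsv=cv2.cvtColor(I,cv2.COLOR_BGR2HSV)
    m=((hsv[...,2]>195)&(hsv[...,1]<60)).astype(np.uint8)
    for k in cv2.findContours(m,cv2.RETR_EXTERNAL,cv2.CHAIN_APPROX_SIMPLE)[0]:
        if 60<cv2.contourArea(k)<9000:
            q=cv2.minAreaRect(k); 
            if q[0][1]>60: print(n,np.round(q[0]),np.round(q[1]),round(q[2]),cv2.contourArea(k))
print(onz("top",383,211,.123),onz("top",189,212,.174),onz("scene",343,137,.174),onz("scene",192,256,.123))
E
python3 a.py
```

```text
top [178. 354.] [15. 73.] 6 418.0
top [286. 284.] [27. 26.] 90 562.5
top [157. 241.] [ 54. 134.] 67 6394.0
top [557. 214.] [67.  9.] 83 293.5
top [389. 214.] [ 49. 106.] 72 4613.5
top [ 23. 202.] [16. 67.] 24 297.5
top [286. 178.] [25. 25.] 45 445.0
top [ 11. 182.] [18. 91.] 24 419.0
top [  5. 153.] [ 9. 47.] 10 138.5
top [322. 114.] [51.  6.] 78 83.5
top [224.  89.] [10. 11.] 90 88.0
top [431.  85.] [38. 74.] 90 2616.5
top [121.  81.] [133.  66.] 2 8342.5
scene [431. 272.] [13. 11.] 45 120.5
scene [187. 307.] [ 55. 114.] 39 2540.0
scene [306. 276.] [25. 23.] 45 454.0
scene [176. 273.] [24. 80.] 48 863.5
scene [188. 244.] [ 8. 29.] 43 209.5
scene [238. 205.] [16. 24.] 90 290.0
scene [523. 236.] [76. 89.] 45 5000.0
scene [315. 195.] [ 8. 19.] 6 87.0
scene [490. 139.] [34.  4.] 38 63.0
scene [274. 127.] [36.  6.] 34 107.0
scene [499. 120.] [36.  5.] 36 75.5
scene [351. 156.] [ 50. 114.] 27 3066.0
scene [150. 107.] [40. 87.] 76 862.5
scene [487.  80.] [96.  6.] 38 474.5
[ 0.56893518 -0.18617661  0.123     ] [0.5497878  0.14953181 0.174     ] [0.55161758 0.15543712 0.174     ] [ 0.56930518 -0.18214971  0.123     ]
```

View pics/crop1.png

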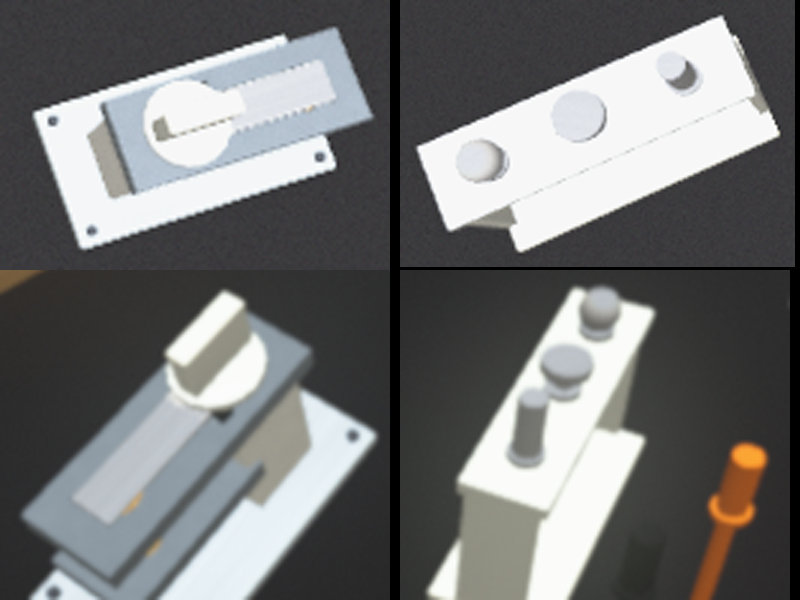

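The crops clearly show the shutter over the bushing, the knob bar lying along the arm, and the rod as the rack's end gauge nearest the robot's centre line. Next I compute poses from the corners.

```bash
cat > b.py <<'E'
from h import *
def P(n,o,f,pts,z): return np.array([onz(n,o[0]+(u+.5)/f-.5,o[1]+(v+.5)/f-.5,z) for u,v in pts])
def rep(l,p): 
    c=p.mean(0); print(l,"centre",c.round(4),"edges",[round(float(np.linalg.norm(p[i]-p[i-1])),4) for i in range(len(p))],"ang",[round(float(np.degrees(np.arctan2(*(p[i]-p[i-1])[1::-1]))),1) for i in range(len(p))])
rep("arm top",P("top",(320,170),3,[(103,104),(335,27),(373,118),(135,192)],.110))
b=P("top",(320,170),3,[(34,112),(82,249),(335,165)],.010); print("plate centre",(b[0]+b[2])/2); rep("plate",b)
rep("rack top",P("top",(80,185),2.55,[(17,148),(322,16),(354,97),(49,231)],.125))
rep("rack scene",P("scene",(300,95),3,[(176,18),(254,38),(147,243),(60,210)],.125))
rep("arm scene",P("scene",(120,225),3,[(22,248),(118,310),(310,82)],.110))
print("disc top",P("top",(320,170),3,[(193,123.5)],.123)," scene",P("scene",(120,225),3,[(217,92)],.123))
print("head top",P("top",(80,185),2.55,[(672-400,66)],.174),P("scene",(300,95),3,[(134,397-270)],.174),"collar scene",P("scene",(300,95),3,[(126,450-270)],.130))
E
python3 b.py
```

```text
arm top centre [ 0.5813 -0.22    0.11  ] edges [0.0568, 0.1561, 0.0609, 0.1567] ang [18.7, -70.3, -160.7, 108.2]
plate centre [ 0.58135408 -0.21704396  0.01      ]
plate centre [ 0.5552 -0.1925  0.01  ] edges [0.2134, 0.1001, 0.1893] ang [81.1, -161.4, -70.9]
rack top centre [0.5217 0.2185 0.125 ] edges [0.061, 0.2215, 0.062, 0.2187] ang [26.3, -64.2, -156.3, 115.5]
rack scene centre [0.522  0.2218 0.125 ] edges [0.2204, 0.0582, 0.2254, 0.0592] ang [115.8, 27.2, -64.0, -157.7]
arm scene centre [ 0.6005 -0.2387  0.11  ] edges [0.1652, 0.0624, 0.152] ang [-92.2, 20.8, 110.0]
disc top [[ 0.56928168 -0.18800436  0.123     ]]  scene [[ 0.5682185  -0.18151127  0.123     ]]
head top [[0.55205367 0.15394889 0.174     ]] [[0.55313621 0.1573333  0.174     ]] collar scene [[0.55287278 0.15740867 0.13      ]]
```

Call:
step_arm([
  {"rz": 10.5},
  {"rz": 10.5},
  {"rz": 10.5},
  {"rz": 10.5},
  {"rz": 10.4},
  {"dx": -30, "dy": 4},
  {"dx": -56, "dy": 4},
  {"dx": -56, "dy": 4},
  {"dx": -56, "dy": 4},
  {"dx": -56, "dy": 4},
  {"dx": -56, "dy": 4},
  {"dx": -56, "dy": 4},
  {"dx": -56, "dy": 4},
  {"dx": -56, "dy": 4},
  {"dx": -56, "dy": 4},
  {"dx": -56, "dy": 4},
  {"dx": -56, "dy": 4},
  {"dx": -56, "dy": 4},
  {"dx": -56, "dy": 4},
  {"dx": -56, "dy": 4},
])

```text
invalid input at $.moves[0]: expected keys rx, ry, rz, dx, dy, dz, gripper
```

```bash
cat >> h.py <<'E'
def to(x,y,z):
    o=r.get_obs(); R=cv2.Rodrigues(np.array(o["orientation"]))[0]; p=np.array(o["tcp_pos"])
    print("t",round(float(o["clock"]),2),"tcp",p.round(4),"tool d(mm)",(R.T@(np.array([x,y,z])-p)*1000).round(1),"yaw y",np.degrees(np.arctan2(R[1,1],R[0,1])).round(2),"tilt",R[:2,2].round(4),"F",np.round(o["contact_force"],1),"M",np.round(o["moment"],2),"w",round(float(o["grip_width"]),4),"q",np.round(o["joints"],2))
E
python3 -c "
from h import *
to(.5692,-.1845,.150)"
```

```text
t 0.1 tcp [0.2133 0.6399 0.2524] tool d(mm) [-598.3 -669.3  103.6] yaw y 71.57 tilt [-0.0004 -0.0017] F [ 0.1 -0.1 -0.3] M [0.01 0.01 0.03] w 0.0852 q [-1.36  0.48  0.02  1.56 -0.01  1.11 -0.08]
```

Call:
step_arm([
  {"rx": 0, "ry": 0, "rz": 10.5, "dx": 0, "dy": 0, "dz": 0, "gripper": 1},
  {"rx": 0, "ry": 0, "rz": 10.5, "dx": 0, "dy": 0, "dz": 0, "gripper": 1},
  {"rx": 0, "ry": 0, "rz": 10.5, "dx": 0, "dy": 0, "dz": 0, "gripper": 1},
  {"rx": 0, "ry": 0, "rz": 10.5, "dx": 0, "dy": 0, "dz": 0, "gripper": 1},
  {"rx": 0, "ry": 0, "rz": 10.4, "dx": 0, "dy": 0, "dz": 0, "gripper": 1},
  {"rx": 0, "ry": 0, "rz": 0, "dx": -30, "dy": 4, "dz": 0, "gripper": 1},
  {"rx": 0, "ry": 0, "rz": 0, "dx": -56, "dy": 4, "dz": 0, "gripper": 1},
  {"rx": 0, "ry": 0, "rz": 0, "dx": -56, "dy": 4, "dz": 0, "gripper": 1},
  {"rx": 0, "ry": 0, "rz": 0, "dx": -56, "dy": 4, "dz": 0, "gripper": 1},
  {"rx": 0, "ry": 0, "rz": 0, "dx": -56, "dy": 4, "dz": 0, "gripper": 1},
  {"rx": 0, "ry": 0, "rz": 0, "dx": -56, "dy": 4, "dz": 0, "gripper": 1},
  {"rx": 0, "ry": 0, "rz": 0, "dx": -56, "dy": 4, "dz": 0, "gripper": 1},
  {"rx": 0, "ry": 0, "rz": 0, "dx": -56, "dy": 4, "dz": 0, "gripper": 1},
  {"rx": 0, "ry": 0, "rz": 0, "dx": -56, "dy": 4, "dz": 0, "gripper": 1},
  {"rx": 0, "ry": 0, "rz": 0, "dx": -56, "dy": 4, "dz": 0, "gripper": 1},
  {"rx": 0, "ry": 0, "rz": 0, "dx": -56, "dy": 4, "dz": 0, "gripper": 1},
  {"rx": 0, "ry": 0, "rz": 0, "dx": -56, "dy": 4, "dz": 0, "gripper": 1},
  {"rx": 0, "ry": 0, "rz": 0, "dx": -56, "dy": 4, "dz": 0, "gripper": 1},
  {"rx": 0, "ry": 0, "rz": 0, "dx": -40, "dy": 4, "dz": 0, "gripper": 1},
  {"rx": 0, "ry": 0, "rz": 0, "dx": 0, "dy": 0, "dz": 0, "gripper": 1},
])

```text
clock: 2.6
tcp_pos: [0.5103, -0.0455, 0.2532]
orientation: [1.828, 2.554, -0.002]
contact_force: [-0.8, 0.8, -0.1]
grip_width: 0.0853
gripper_force: 0.0
```

```bash
python3 -c "
from h import *
to(.5692,-.1845,.150)"
```

```text
t 2.6 tcp [ 0.5103 -0.0455  0.2532] tool d(mm) [-150.4   10.9  103.5] yaw y 18.83 tilt [ 0.0002 -0.0017] F [-0.8  0.8 -0.1] M [ 0.06  0.02 -0.02] w 0.0853 q [-0.59  0.24  0.66  1.97 -0.17  0.99  0.48]
```

Call:
step_arm([
  {"rx": 0, "ry": 0, "rz": -0.4, "dx": -40, "dy": 4, "dz": 0, "gripper": 1},
  {"rx": 0, "ry": 0, "rz": 0, "dx": -50, "dy": 4, "dz": 0, "gripper": 1},
  {"rx": 0, "ry": 0, "rz": 0, "dx": -40, "dy": 2, "dz": 0, "gripper": 1},
  {"rx": 0, "ry": 0, "rz": 0, "dx": -20, "dy": 0, "dz": 0, "gripper": 1},
  {"rx": 0, "ry": 0, "rz": 0, "dx": 0, "dy": 0, "dz": 20, "gripper": 1},
  {"rx": 0, "ry": 0, "rz": 0, "dx": 0, "dy": 0, "dz": 20, "gripper": 1},
  {"rx": 0, "ry": 0, "rz": 0, "dx": 0, "dy": 0, "dz": 10, "gripper": 1},
  {"rx": 0, "ry": 0, "rz": 0, "dx": 0, "dy": 0, "dz": 0, "gripper": 1},
  {"rx": 0, "ry": 0, "rz": 0, "dx": 0, "dy": 0, "dz": 0, "gripper": 1},
])

```text
clock: 3.72
tcp_pos: [0.5698, -0.18, 0.204]
orientation: [1.811, 2.566, 0.001]
contact_force: [-0.0, -0.9, 0.1]
grip_width: 0.0856
gripper_force: 0.0
```

```bash
python3 -c "
from h import *
to(.5692,-.1845,.150)
a=r.grab_frame('scene');b=r.grab_frame('top')
a=cv2.resize(a[170:350,80:280],None,fx=2,fy=2);b=cv2.resize(b[130:310,300:500],None,fx=2,fy=2)
cv2.imwrite('pics/k1.png',np.hstack([a,b]))"
```

```text
t 3.73 tcp [ 0.5698 -0.18    0.204 ] tool d(mm) [-4.  -2.1 54. ] yaw y 19.58 tilt [ 0.001 -0.   ] F [-0.  -0.9  0.1] M [-0.07  0.01  0.05] w 0.0856 q [-0.28  0.46  0.64  1.83 -0.33  0.96  0.85]
```

View pics/k1.png

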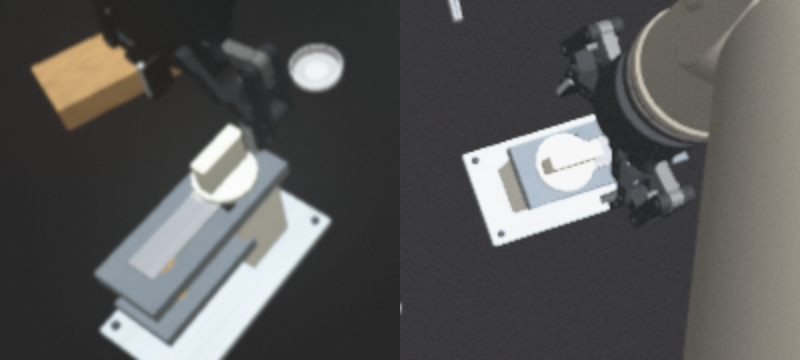

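The fingers straddle the bar, as the calibration predicts; the bar is still along the arm and the shutter is closed. Lowering and gripping.

Call:
step_arm([
  {"rx": 0, "ry": 0, "rz": 0.4, "dx": -4, "dy": -2, "dz": 10, "gripper": 1},
  {"rx": 0, "ry": 0, "rz": 0, "dx": 0, "dy": 0, "dz": 15, "gripper": 1},
  {"rx": 0, "ry": 0, "rz": 0, "dx": 0, "dy": 0, "dz": 15, "gripper": 1},
  {"rx": 0, "ry": 0, "rz": 0, "dx": 0, "dy": 0, "dz": 12, "gripper": 1},
  {"rx": 0, "ry": 0, "rz": 0, "dx": 0, "dy": 0, "dz": 2, "gripper": 1},
  {"rx": 0, "ry": 0, "rz": 0, "dx": 0, "dy": 0, "dz": 0, "gripper": -1},
  {"rx": 0, "ry": 0, "rz": 0, "dx": 0, "dy": 0, "dz": 0, "gripper": -1},
  {"rx": 0, "ry": 0, "rz": 0, "dx": 0, "dy": 0, "dz": 0, "gripper": -1},
  {"rx": 0, "ry": 0, "rz": 0, "dx": 0, "dy": 0, "dz": 0, "gripper": -1},
  {"rx": 0, "ry": 0, "rz": 0, "dx": 0, "dy": 0, "dz": 0, "gripper": -1},
  {"rx": 0, "ry": 0, "rz": 0, "dx": 0, "dy": 0, "dz": 0, "gripper": -1},
  {"rx": 0, "ry": 0, "rz": 0, "dx": 0, "dy": 0, "dz": 0, "gripper": -1},
  {"rx": 0, "ry": 0, "rz": 0, "dx": 0, "dy": 0, "dz": 0, "gripper": -1},
], grip_force=30)

```text
clock: 5.45
tcp_pos: [0.5695, -0.1845, 0.1497]
orientation: [1.82, 2.56, 0.002]
contact_force: [2.9, 2.6, 4.9]
grip_width: 0.0136
gripper_force: 34.0
```

```bash
python3 -c "
from h import *
to(.5692,-.1845,.150)"
```

```text
t 5.45 tcp [ 0.5695 -0.1845  0.1497] tool d(mm) [ 0.1 -0.3 -0.3] yaw y 19.18 tilt [0.0015 0.0001] F [2.9 2.6 4.9] M [ 0.46 -0.59 -0.1 ] w 0.0136 q [-0.23  0.53  0.6   1.87 -0.39  0.86  0.89]
```

Call:
step_arm([
  {"rx": 0, "ry": 0, "rz": 6, "dx": 0, "dy": 0, "dz": 0, "gripper": -1},
  {"rx": 0, "ry": 0, "rz": 6, "dx": 0, "dy": 0, "dz": 0, "gripper": -1},
  {"rx": 0, "ry": 0, "rz": 6, "dx": 0, "dy": 0, "dz": 0, "gripper": -1},
  {"rx": 0, "ry": 0, "rz": 6, "dx": 0, "dy": 0, "dz": 0, "gripper": -1},
  {"rx": 0, "ry": 0, "rz": 6, "dx": 0, "dy": 0, "dz": 0, "gripper": -1},
  {"rx": 0, "ry": 0, "rz": 6, "dx": 0, "dy": 0, "dz": 0, "gripper": -1},
  {"rx": 0, "ry": 0, "rz": 6, "dx": 0, "dy": 0, "dz": 0, "gripper": -1},
  {"rx": 0, "ry": 0, "rz": 6, "dx": 0, "dy": 0, "dz": 0, "gripper": -1},
  {"rx": 0, "ry": 0, "rz": 6, "dx": 0, "dy": 0, "dz": 0, "gripper": -1},
  {"rx": 0, "ry": 0, "rz": 4, "dx": 0, "dy": 0, "dz": 0, "gripper": -1},
  {"rx": 0, "ry": 0, "rz": 0, "dx": 0, "dy": 0, "dz": 0, "gripper": -1},
  {"rx": 0, "ry": 0, "rz": 0, "dx": 0, "dy": 0, "dz": 0, "gripper": -1},
])

```text
clock: 6.95
tcp_pos: [0.5673, -0.1841, 0.1497]
orientation: [-2.83, -1.355, 0.002]
contact_force: [-4.1, 5.5, 12.4]
grip_width: 0.0136
gripper_force: 35.3
```

```bash
python3 -c "
from h import *
to(.5692,-.1845,.150)"
```

```text
t 6.95 tcp [ 0.5673 -0.1841  0.1497] tool d(mm) [ 0.9  1.7 -0.3] yaw y -38.83 tilt [-0.0029  0.0025] F [-4.1  5.5 12.4] M [1.07 1.   0.09] w 0.0136 q [-0.4   0.62  0.86  1.88 -0.59  0.92  0.07]
```

Call:
step_arm([
  {"rx": 0, "ry": 0, "rz": 3, "dx": 0, "dy": 0, "dz": 0, "gripper": -1},
  {"rx": 0, "ry": 0, "rz": 3, "dx": 0, "dy": 0, "dz": 0, "gripper": -1},
  {"rx": 0, "ry": 0, "rz": 2, "dx": 0, "dy": 0, "dz": 0, "gripper": -1},
  {"rx": 0, "ry": 0, "rz": 0, "dx": 0, "dy": 0, "dz": 0, "gripper": -1},
  {"rx": 0, "ry": 0, "rz": 0, "dx": 0, "dy": 0, "dz": 0, "gripper": -1},
])

```text
clock: 7.58
tcp_pos: [0.5672, -0.1839, 0.1497]
orientation: [-2.917, -1.157, 0.004]
contact_force: [-4.8, 4.4, 13.6]
grip_width: 0.0132
gripper_force: 36.3
```

```bash
python3 -c "
from h import *
to(.5692,-.1845,.150)"
```

```text
t 7.58 tcp [ 0.5672 -0.1839  0.1497] tool d(mm) [ 1.1  1.9 -0.3] yaw y -46.73 tilt [-0.0036  0.0027] F [-4.8  4.4 13.6] M [1.16 1.17 0.73] w 0.0132 q [-0.43  0.64  0.9   1.88 -0.62  0.93 -0.05]
```

The moment about z jumped to 0.73 N·m at 66°, so the knob is at its stop. Releasing and lifting.

Call:
step_arm([
  {"rx": 0, "ry": 0, "rz": 0, "dx": 0, "dy": 0, "dz": 0, "gripper": 1},
  {"rx": 0, "ry": 0, "rz": 0, "dx": 0, "dy": 0, "dz": 0, "gripper": 1},
  {"rx": 0, "ry": 0, "rz": 0, "dx": 0, "dy": 0, "dz": 0, "gripper": 1},
  {"rx": 0, "ry": 0, "rz": 0, "dx": 0, "dy": 0, "dz": 0, "gripper": 1},
  {"rx": 0, "ry": 0, "rz": 0, "dx": 0, "dy": 0, "dz": 0, "gripper": 1},
  {"rx": 0, "ry": 0, "rz": 0, "dx": 0, "dy": 0, "dz": 0, "gripper": 1},
  {"rx": 0, "ry": 0, "rz": 0, "dx": 0, "dy": 0, "dz": 0, "gripper": 1},
  {"rx": 0, "ry": 0, "rz": 0, "dx": 0, "dy": 0, "dz": -15, "gripper": 1},
  {"rx": 0, "ry": 0, "rz": 0, "dx": 0, "dy": 0, "dz": -30, "gripper": 1},
  {"rx": 0, "ry": 0, "rz": 0, "dx": 0, "dy": 0, "dz": -40, "gripper": 1},
  {"rx": 0, "ry": 0, "rz": 0, "dx": 0, "dy": 0, "dz": -25, "gripper": 1},
  {"rx": 0, "ry": 0, "rz": 0, "dx": 0, "dy": 0, "dz": 0, "gripper": 1},
])

```text
clock: 9.07
tcp_pos: [0.5698, -0.1855, 0.2621]
orientation: [2.919, 1.154, 0.006]
contact_force: [-0.0, 0.2, -0.6]
grip_width: 0.0854
gripper_force: 0.0
```

```bash
python3 -c "
from h import *
to(.5525,.1565,.255)"
```

```text
t 9.07 tcp [ 0.5698 -0.1855  0.2621] tool d(mm) [ 221.3 -261.4    6.8] yaw y -46.85 tilt [ 0.0046 -0.0007] F [-0.   0.2 -0.6] M [-0.01  0.03 -0.02] w 0.0854 q [-0.52  0.52  1.03  1.78 -0.49  1.12 -0.15]
```

Call:
step_arm([
  {"rx": 0, "ry": 0, "rz": -10.4, "dx": 0, "dy": 0, "dz": 0, "gripper": 1},
  {"rx": 0, "ry": 0, "rz": -10.4, "dx": 0, "dy": 0, "dz": 0, "gripper": 1},
  {"rx": 0, "ry": 0, "rz": -10.4, "dx": 0, "dy": 0, "dz": 0, "gripper": 1},
  {"rx": 0, "ry": 0, "rz": -10.4, "dx": 0, "dy": 0, "dz": 0, "gripper": 1},
  {"rx": 0, "ry": 0, "rz": -10.4, "dx": 0, "dy": 0, "dz": 0, "gripper": 1},
  {"rx": 0, "ry": 0, "rz": -10.4, "dx": 0, "dy": 0, "dz": 0, "gripper": 1},
  {"rx": 0, "ry": 0, "rz": -10.2, "dx": 0, "dy": 0, "dz": 0, "gripper": 1},
  {"rx": 0, "ry": 0, "rz": 0, "dx": 30, "dy": 13, "dz": 0, "gripper": 1},
  {"rx": 0, "ry": 0, "rz": 0, "dx": 35, "dy": 15, "dz": 0, "gripper": 1},
  {"rx": 0, "ry": 0, "rz": 0, "dx": 35, "dy": 15, "dz": 0, "gripper": 1},
  {"rx": 0, "ry": 0, "rz": 0, "dx": 35, "dy": 15, "dz": 0, "gripper": 1},
  {"rx": 0, "ry": 0, "rz": 0, "dx": 35, "dy": 15, "dz": 0, "gripper": 1},
  {"rx": 0, "ry": 0, "rz": 0, "dx": 35, "dy": 15, "dz": 0, "gripper": 1},
  {"rx": 0, "ry": 0, "rz": 0, "dx": 35, "dy": 15, "dz": 0, "gripper": 1},
  {"rx": 0, "ry": 0, "rz": 0, "dx": 35, "dy": 15, "dz": 0, "gripper": 1},
  {"rx": 0, "ry": 0, "rz": 0, "dx": 25, "dy": 10, "dz": 0, "gripper": 1},
  {"rx": 0, "ry": 0, "rz": 0, "dx": 15, "dy": 5, "dz": 0, "gripper": 1},
  {"rx": 0, "ry": 0, "rz": 0, "dx": 0, "dy": 0, "dz": 0, "gripper": 1},
  {"rx": 0, "ry": 0, "rz": 0, "dx": 0, "dy": 0, "dz": 0, "gripper": 1},
])

```text
clock: 11.45
tcp_pos: [0.5518, 0.1551, 0.2593]
orientation: [1.673, 2.659, -0.001]
contact_force: [-0.0, 0.2, 0.7]
grip_width: 0.0858
gripper_force: 0.0
```

```bash
python3 -c "
from h import *
to(.5525,.1565,.157)
a=r.grab_frame('scene');b=r.grab_frame('top')
cv2.imwrite('pics/s2.png',a);cv2.imwrite('pics/t2.png',b)
im=np.zeros((540,800,3),np.uint8)
C=lambda i,y,x:cv2.resize(i[y:y+90,x:x+130],None,fx=3,fy=3,interpolation=cv2.INTER_CUBIC)
im[:270,:390]=C(b,170,320);im[:270,400:790]=C(b,185,110)
im[270:,:390]=C(a,235,120);im[270:,400:790]=C(a,90,300)
cv2.imwrite('pics/k2.png',im)"
```

```text
t 11.45 tcp [0.5518 0.1551 0.2593] tool d(mm) [  1.    1.3 102.3] yaw y 25.65 tilt [-0.     -0.0007] F [-0.   0.2  0.7] M [-0.05  0.02  0.03] w 0.0858 q [-0.87  0.34  0.62  1.83 -0.23  1.04  0.29]
```

View pics/k2.png

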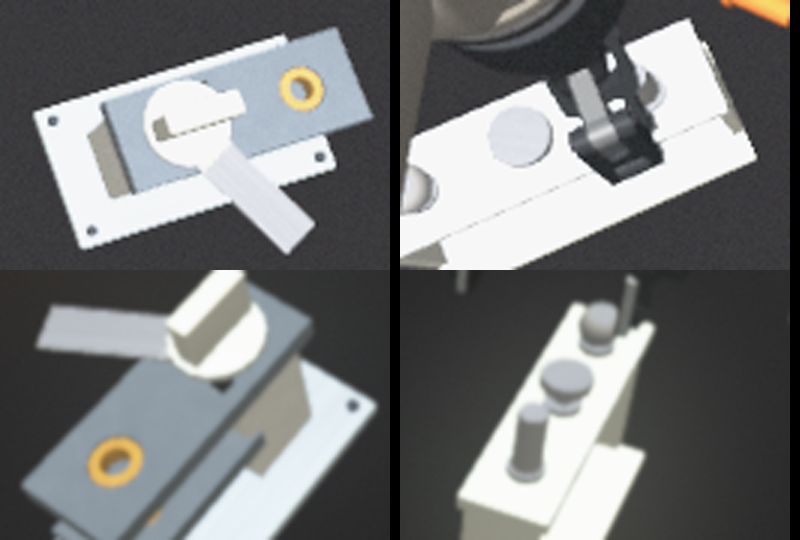

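The shutter has swung clear and the brass ring is visible at top-crop (302,89) and scene-crop (117,192). The knob is back at rest. Descending on the rod head.

Call:
step_arm([
  {"rx": 0, "ry": 0, "rz": 0, "dx": 1, "dy": 1, "dz": 20, "gripper": 1},
  {"rx": 0, "ry": 0, "rz": 0, "dx": 0, "dy": 0, "dz": 30, "gripper": 1},
  {"rx": 0, "ry": 0, "rz": 0, "dx": 0, "dy": 0, "dz": 25, "gripper": 1},
  {"rx": 0, "ry": 0, "rz": 0, "dx": 0, "dy": 0, "dz": 17, "gripper": 1},
  {"rx": 0, "ry": 0, "rz": 0, "dx": 0, "dy": 0, "dz": 10, "gripper": 1},
  {"rx": 0, "ry": 0, "rz": 0, "dx": 0, "dy": 0, "dz": 0, "gripper": 1},
  {"rx": 0, "ry": 0, "rz": 0, "dx": 0, "dy": 0, "dz": 0, "gripper": 1},
])

```text
clock: 12.42
tcp_pos: [0.5527, 0.1582, 0.1581]
orientation: [1.67, 2.66, 0.002]
contact_force: [1.2, 0.3, -0.9]
grip_width: 0.0853
gripper_force: 0.0
```

```bash
cat > c.py <<'E'
from h import *
to(.5525,.1565,.157)
def ring(n,I,box):
    h=cv2.cvtColor(I,cv2.COLOR_BGR2HSV); x,y,w,hh=box
    m=np.zeros(h.shape[:2],np.uint8); m[y:y+hh,x:x+w]=((h[...,0]>10)&(h[...,0]<35)&(h[...,1]>90)&(h[...,2]>90))[y:y+hh,x:x+w]*255
    k=max(cv2.findContours(m,cv2.RETR_EXTERNAL,cv2.CHAIN_APPROX_NONE)[0],key=cv2.contourArea)
    e=cv2.fitEllipse(k); return e,onz(n,*e[0],.110)
for n,f,b in(("top","t2",(405,185,35,30)),("scene","s2",(140,280,35,35))):
    print(n,ring(n,cv2.imread(f"pics/{f}.png"),b))
E
python3 c.py
```

```text
t 12.43 tcp [0.5527 0.1582 0.1581] tool d(mm) [-1.4 -0.9  1.1] yaw y 25.75 tilt [0.0013 0.0006] F [ 1.2  0.3 -0.9] M [ 0.03 -0.   -0.08] w 0.0853 q [-0.81  0.47  0.56  1.92 -0.33  0.84  0.37]
top (((420.1146240234375, 199.140380859375), (12.488313674926758, 13.64091968536377), 125.25271606445312), array([ 0.59550347, -0.26042127,  0.11      ]))
scene (((157.97122192382812, 298.5246276855469), (14.230255126953125, 18.14009666442871), 60.822052001953125), array([ 0.59451804, -0.25836767,  0.11      ]))
```

Call:
step_arm([
  {"rx": 0, "ry": 0, "rz": 0, "dx": -1, "dy": -0.5, "dz": 0, "gripper": 1},
  {"rx": 0, "ry": 0, "rz": 0, "dx": 0, "dy": 0, "dz": 0, "gripper": -1},
  {"rx": 0, "ry": 0, "rz": 0, "dx": 0, "dy": 0, "dz": 0, "gripper": -1},
  {"rx": 0, "ry": 0, "rz": 0, "dx": 0, "dy": 0, "dz": 0, "gripper": -1},
  {"rx": 0, "ry": 0, "rz": 0, "dx": 0, "dy": 0, "dz": 0, "gripper": -1},
  {"rx": 0, "ry": 0, "rz": 0, "dx": 0, "dy": 0, "dz": 0, "gripper": -1},
  {"rx": 0, "ry": 0, "rz": 0, "dx": 0, "dy": 0, "dz": 0, "gripper": -1},
  {"rx": 0, "ry": 0, "rz": 0, "dx": 0, "dy": 0, "dz": 0, "gripper": -1},
  {"rx": 0, "ry": 0, "rz": 0, "dx": 0, "dy": 0, "dz": 0, "gripper": -1},
], grip_force=60)

```text
clock: 13.55
tcp_pos: [0.5523, 0.1571, 0.1575]
orientation: [1.67, 2.661, 0.001]
contact_force: [0.1, 0.0, 3.8]
grip_width: 0.0186
gripper_force: 58.4
```

```bash
python3 -c "
from h import *
to(.5525,.1565,.157)"
```

```text
t 13.55 tcp [0.5523 0.1571 0.1575] tool d(mm) [-0.7 -0.1  0.5] yaw y 25.76 tilt [0.0004 0.0002] F [0.1 0.  3.8] M [ 0.09  0.02 -0.03] w 0.0186 q [-0.81  0.47  0.56  1.92 -0.33  0.84  0.37]
```

Call:
step_arm([
  {"rx": 0, "ry": 0, "rz": 0, "dx": 0, "dy": 0, "dz": -5, "gripper": -1},
  {"rx": 0, "ry": 0, "rz": 0, "dx": 0, "dy": 0, "dz": -10, "gripper": -1},
  {"rx": 0, "ry": 0, "rz": 0, "dx": 0, "dy": 0, "dz": -20, "gripper": -1},
  {"rx": 0, "ry": 0, "rz": 0, "dx": 0, "dy": 0, "dz": -25, "gripper": -1},
  {"rx": 0, "ry": 0, "rz": 0, "dx": 0, "dy": 0, "dz": -25, "gripper": -1},
  {"rx": 0, "ry": 0, "rz": 0, "dx": 0, "dy": 0, "dz": -25, "gripper": -1},
  {"rx": 0, "ry": 0, "rz": 0, "dx": 0, "dy": 0, "dz": -25, "gripper": -1},
  {"rx": 0, "ry": 0, "rz": 0, "dx": 0, "dy": 0, "dz": -25, "gripper": -1},
  {"rx": 0, "ry": 0, "rz": 0, "dx": 0, "dy": 0, "dz": -15, "gripper": -1},
  {"rx": 0, "ry": 0, "rz": 0, "dx": 0, "dy": 0, "dz": -5, "gripper": -1},
  {"rx": 0, "ry": 0, "rz": 0, "dx": 0, "dy": 0, "dz": 0, "gripper": -1},
])

```text
clock: 14.92
tcp_pos: [0.5518, 0.157, 0.3369]
orientation: [-1.67, -2.66, 0.001]
contact_force: [-0.1, -0.0, -1.2]
grip_width: 0.0186
gripper_force: 58.6
```

```bash
python3 -c "
from h import *
to(.5955,-.2596,.3375)"
```

```text
t 14.93 tcp [0.5518 0.157  0.3369] tool d(mm) [-394.2 -141.7   -0.5] yaw y 25.76 tilt [-0.0006 -0.0002] F [-0.1 -0.  -1.2] M [0.05 0.   0.02] w 0.0186 q [-0.91  0.27  0.65  1.73 -0.18  1.2   0.24]
```

Call:
step_arm([
  {"rx": 0, "ry": 0, "rz": 0, "dx": -15, "dy": -5, "dz": 0, "gripper": -1},
  {"rx": 0, "ry": 0, "rz": 0, "dx": -30, "dy": -11, "dz": 0, "gripper": -1},
  {"rx": 0, "ry": 0, "rz": 0, "dx": -30, "dy": -11, "dz": 0, "gripper": -1},
  {"rx": 0, "ry": 0, "rz": 0, "dx": -30, "dy": -11, "dz": 0, "gripper": -1},
  {"rx": 0, "ry": 0, "rz": 0, "dx": -30, "dy": -11, "dz": 0, "gripper": -1},
  {"rx": 0, "ry": 0, "rz": 0, "dx": -30, "dy": -11, "dz": 0, "gripper": -1},
  {"rx": 0, "ry": 0, "rz": 0, "dx": -30, "dy": -11, "dz": 0, "gripper": -1},
  {"rx": 0, "ry": 0, "rz": 0, "dx": -30, "dy": -11, "dz": 0, "gripper": -1},
  {"rx": 0, "ry": 0, "rz": 0, "dx": -30, "dy": -11, "dz": 0, "gripper": -1},
  {"rx": 0, "ry": 0, "rz": 0, "dx": -30, "dy": -11, "dz": 0, "gripper": -1},
  {"rx": 0, "ry": 0, "rz": 0, "dx": -30, "dy": -11, "dz": 0, "gripper": -1},
  {"rx": 0, "ry": 0, "rz": 0, "dx": -30, "dy": -11, "dz": 0, "gripper": -1},
  {"rx": 0, "ry": 0, "rz": 0, "dx": -25, "dy": -9, "dz": 0, "gripper": -1},
  {"rx": 0, "ry": 0, "rz": 0, "dx": -15, "dy": -5, "dz": 0, "gripper": -1},
  {"rx": 0, "ry": 0, "rz": 0, "dx": -9, "dy": -3, "dz": 0, "gripper": -1},
  {"rx": 0, "ry": 0, "rz": 0, "dx": 0, "dy": 0, "dz": 0, "gripper": -1},
  {"rx": 0, "ry": 0, "rz": 0, "dx": 0, "dy": 0, "dz": 0, "gripper": -1},
])

```text
clock: 17.05
tcp_pos: [0.5948, -0.2588, 0.3371]
orientation: [-1.668, -2.661, -0.001]
contact_force: [-0.0, 0.4, -2.1]
grip_width: 0.0183
gripper_force: 58.6
```

```bash
python3 -c "
from h import *
to(.5955,-.2596,.2575)"
```

```text
t 17.05 tcp [ 0.5948 -0.2588  0.3371] tool d(mm) [-1.1  0.2 79.6] yaw y 25.84 tilt [-0.0001  0.0009] F [-0.   0.4 -2.1] M [0.05 0.01 0.03] w 0.0183 q [-0.21  0.45  0.76  1.56 -0.32  1.26  1.04]
```

Call:
step_arm([
  {"rx": 0, "ry": 0, "rz": 0, "dx": -1, "dy": 0, "dz": 10, "gripper": -1},
  {"rx": 0, "ry": 0, "rz": 0, "dx": 0, "dy": 0, "dz": 20, "gripper": -1},
  {"rx": 0, "ry": 0, "rz": 0, "dx": 0, "dy": 0, "dz": 20, "gripper": -1},
  {"rx": 0, "ry": 0, "rz": 0, "dx": 0, "dy": 0, "dz": 15, "gripper": -1},
  {"rx": 0, "ry": 0, "rz": 0, "dx": 0, "dy": 0, "dz": 8, "gripper": -1},
  {"rx": 0, "ry": 0, "rz": 0, "dx": 0, "dy": 0, "dz": 3, "gripper": -1},
  {"rx": 0, "ry": 0, "rz": 0, "dx": 0, "dy": 0, "dz": 0, "gripper": -1},
  {"rx": 0, "ry": 0, "rz": 0, "dx": 0, "dy": 0, "dz": 0, "gripper": -1},
])

```text
clock: 18.05
tcp_pos: [0.5953, -0.2611, 0.262]
orientation: [1.67, 2.66, 0.0]
contact_force: [0.5, 0.6, -2.0]
grip_width: 0.0186
gripper_force: 58.6
```

```bash
python3 -c "
from h import *
to(.5955,-.2596,.2575)
a=r.grab_frame('scene');b=r.grab_frame('top')
cv2.imwrite('pics/s3.png',a);cv2.imwrite('pics/t3.png',b)
C=lambda i,y,x:cv2.resize(i[y:y+110,x:x+80],None,fx=5,fy=5,interpolation=cv2.INTER_CUBIC)
cv2.imwrite('pics/k3.png',np.hstack([C(a,205,125),C(b,145,385)]))"
```

```text
t 18.05 tcp [ 0.5953 -0.2611  0.262 ] tool d(mm) [1.3 0.8 4.5] yaw y 25.76 tilt [ 0.0011 -0.0004] F [ 0.5  0.6 -2. ] M [-0.03  0.07 -0.  ] w 0.0186 q [-0.19  0.51  0.72  1.65 -0.37  1.12  1.08]
```

View pics/k3.png

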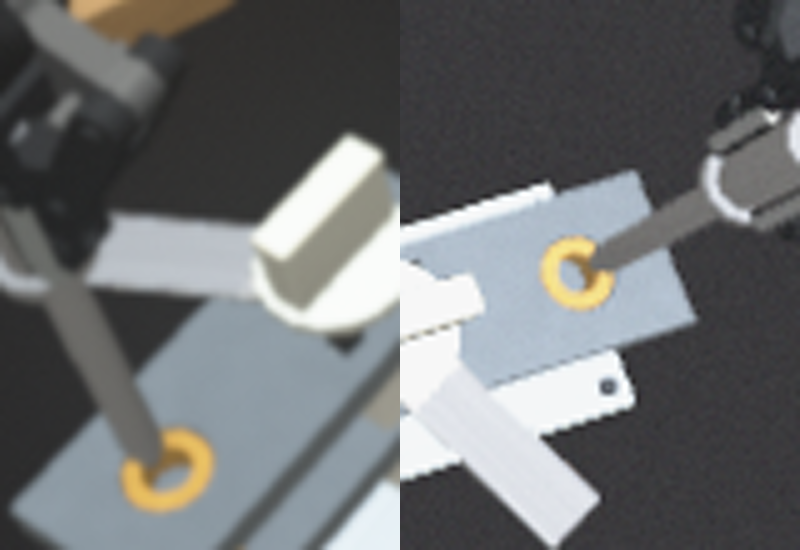

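The nose is about 9 mm above the bushing: at scene-crop (146,462) beside the ring at (167,470), and at top-crop (197,262) beside the ring at (178,272). I'll measure the shaft's centreline against the bore's vertical in each view by differencing with the earlier frames.

```bash
cat > d.py <<'E'
from h import *
import sys
ringpx={"top":(420.11,199.14),"scene":(157.97,298.52)}
def run(ft,fs,tcp):
    A=[];bb=[]
    for n,f0,f1 in(("top","t2",ft),("scene","s2",fs)):
        d=cv2.absdiff(cv2.imread(f"pics/{f0}.png"),cv2.imread(f"pics/{f1}.png")).max(2).astype(float)
        B=onz(n,*ringpx[n],.110)
        C=[];
        T=np.array(tcp)
        for z in np.arange(.132,.190,.003):   # scan across predicted shaft; find half-max edges
            p=proj(n,[T[0],T[1],z]); q=proj(n,[T[0],T[1],z+.01]); a=(q-p)/np.linalg.norm(q-p); nn=np.array([-a[1],a[0]])
            s=np.arange(-9,9.01,.1); xy=(p+s[:,None]*nn).astype(np.float32)
            v=cv2.remap(d,xy[:,:1].copy(),xy[:,1:].copy(),cv2.INTER_LINEAR).ravel()
            m=v>.5*np.median(v[np.abs(s)<2]); i=len(s)//2; l=r_=i
            while l>0 and m[l]: l-=1
            while r_<len(s)-1 and m[r_]: r_+=1
            w=s[r_]-s[l]
            C.append((z,(s[r_]+s[l])/2,w))
        C=np.array(C); C=C[np.abs(C[:,2]-np.median(C[:,2]))<1]
        z=.145; k=np.polyfit(C[:,0]-z,C[:,1],1); off=np.median(C[:,1])
        e=lambda P:P
        p=proj(n,[T[0],T[1],z]); q=proj(n,[T[0],T[1],z+.01]); a=(q-p)/np.linalg.norm(q-p); nn=np.array([-a[1],a[0]])
        jac=np.array([(proj(n,[T[0]+.001,T[1],z])-p)@nn,(proj(n,[T[0],T[1]+.001,z])-p)@nn]) # px/mm
        bore=proj(n,[B[0],B[1],z]); ob=(bore-p)@nn
        print(n,"n",len(C),"width",np.median(C[:,2]).round(2),"shaft off px",off.round(2),"slope px/100mm",(k[0]*.1).round(2),"bore off px",ob.round(2),"jac",jac.round(3))
        A.append(jac); bb.append(ob-off)
    s=np.linalg.solve(np.array(A),bb); print("world move mm",s.round(2))
    o=r.get_obs(); R=cv2.Rodrigues(np.array(o["orientation"]))[0]; print("tool",(R.T@np.r_[s,0]).round(2))
run(sys.argv[1],sys.argv[2],r.get_obs()["tcp_pos"])
E
python3 d.py t3 s3
```

```text
top n 19 width 6.7 shaft off px -0.0 slope px/100mm 0.42 bore off px -0.33 jac [-0.499 -0.285]
scene n 18 width 9.0 shaft off px -0.1 slope px/100mm -0.26 bore off px 1.92 jac [0.06  0.741]
world move mm [-0.95  2.81]
tool [ 2.95  0.36 -0.  ]
```

Call:
step_arm([
  {"rx": 0, "ry": 0, "rz": 0, "dx": 3, "dy": 0.4, "dz": 0, "gripper": -1},
  {"rx": 0, "ry": 0, "rz": 0, "dx": 0, "dy": 0, "dz": 0, "gripper": -1},
  {"rx": 0, "ry": 0, "rz": 0, "dx": 0, "dy": 0, "dz": 0, "gripper": -1},
])

```text
clock: 18.52
tcp_pos: [0.5941, -0.2579, 0.2613]
orientation: [1.67, 2.661, 0.0]
contact_force: [-1.1, -0.9, -2.4]
grip_width: 0.0186
gripper_force: 58.6
```

```bash
python3 -c "
from h import *
to(.5944,-.2583,.2475)
a=r.grab_frame('scene');b=r.grab_frame('top')
cv2.imwrite('pics/s4.png',a);cv2.imwrite('pics/t4.png',b)"; python3 d.py t4 s4
```

```text
t 18.52 tcp [ 0.5941 -0.2579  0.2613] tool d(mm) [-0.5  0.1 13.8] yaw y 25.77 tilt [0.0001 0.    ] F [-1.1 -0.9 -2.4] M [ 0.   -0.01 -0.04] w 0.0186 q [-0.19  0.51  0.72  1.65 -0.36  1.12  1.08]
top n 19 width 6.6 shaft off px -0.0 slope px/100mm 0.19 bore off px -0.06 jac [-0.499 -0.286]
scene n 18 width 8.9 shaft off px 0.1 slope px/100mm -0.53 bore off px -0.22 jac [0.066 0.737]
world move mm [ 0.38 -0.46]
tool [-0.58  0.14 -0.  ]
```

Converged to about half a millimetre. Lowering into the upper bushing.

Call:
step_arm([
  {"rx": 0, "ry": 0, "rz": 0, "dx": -0.5, "dy": 0.1, "dz": 4, "gripper": -1},
  {"rx": 0, "ry": 0, "rz": 0, "dx": 0, "dy": 0, "dz": 4, "gripper": -1},
  {"rx": 0, "ry": 0, "rz": 0, "dx": 0, "dy": 0, "dz": 4, "gripper": -1},
  {"rx": 0, "ry": 0, "rz": 0, "dx": 0, "dy": 0, "dz": 4, "gripper": -1},
  {"rx": 0, "ry": 0, "rz": 0, "dx": 0, "dy": 0, "dz": 4, "gripper": -1},
  {"rx": 0, "ry": 0, "rz": 0, "dx": 0, "dy": 0, "dz": 4, "gripper": -1},
  {"rx": 0, "ry": 0, "rz": 0, "dx": 0, "dy": 0, "dz": 4, "gripper": -1},
  {"rx": 0, "ry": 0, "rz": 0, "dx": 0, "dy": 0, "dz": 0, "gripper": -1},
  {"rx": 0, "ry": 0, "rz": 0, "dx": 0, "dy": 0, "dz": 0, "gripper": -1},
])

```text
clock: 19.75
tcp_pos: [0.5944, -0.2585, 0.2334]
orientation: [1.67, 2.661, 0.0]
contact_force: [0.3, 0.0, -2.6]
grip_width: 0.0184
gripper_force: 58.6
```

```bash
python3 -c "
from h import *
to(.5944,-.2583,.1705)"
```

```text
t 19.75 tcp [ 0.5944 -0.2585  0.2334] tool d(mm) [ 0.2  0.1 62.9] yaw y 25.76 tilt [ 0.0002 -0.0001] F [ 0.3  0.  -2.6] M [-0.02 -0.02  0.03] w 0.0184 q [-0.18  0.53  0.71  1.68 -0.39  1.07  1.1 ]
```

Call:
step_arm([
  {"rx": 0, "ry": 0, "rz": 0, "dx": 0, "dy": 0, "dz": 5, "gripper": -1},
  {"rx": 0, "ry": 0, "rz": 0, "dx": 0, "dy": 0, "dz": 5, "gripper": -1},
  {"rx": 0, "ry": 0, "rz": 0, "dx": 0, "dy": 0, "dz": 5, "gripper": -1},
  {"rx": 0, "ry": 0, "rz": 0, "dx": 0, "dy": 0, "dz": 5, "gripper": -1},
  {"rx": 0, "ry": 0, "rz": 0, "dx": 0, "dy": 0, "dz": 5, "gripper": -1},
  {"rx": 0, "ry": 0, "rz": 0, "dx": 0, "dy": 0, "dz": 5, "gripper": -1},
  {"rx": 0, "ry": 0, "rz": 0, "dx": 0, "dy": 0, "dz": 5, "gripper": -1},
  {"rx": 0, "ry": 0, "rz": 0, "dx": 0, "dy": 0, "dz": 0, "gripper": -1},
  {"rx": 0, "ry": 0, "rz": 0, "dx": 0, "dy": 0, "dz": 0, "gripper": -1},
])

```text
clock: 20.88
tcp_pos: [0.5944, -0.2585, 0.1984]
orientation: [1.67, 2.661, 0.0]
contact_force: [0.6, 0.5, -1.9]
grip_width: 0.0184
gripper_force: 58.6
```

```bash
python3 -c "
from h import *
to(.5944,-.2583,.1705)"
```

```text
t 20.88 tcp [ 0.5944 -0.2585  0.1984] tool d(mm) [ 0.2  0.  27.9] yaw y 25.76 tilt [ 0.0002 -0.0001] F [ 0.6  0.5 -1.9] M [ 0.01  0.   -0.  ] w 0.0184 q [-0.16  0.57  0.69  1.71 -0.41  1.01  1.12]
```

Call:
step_arm([
  {"rx": 0, "ry": 0, "rz": 0, "dx": 0, "dy": 0, "dz": 5, "gripper": -1},
  {"rx": 0, "ry": 0, "rz": 0, "dx": 0, "dy": 0, "dz": 5, "gripper": -1},
  {"rx": 0, "ry": 0, "rz": 0, "dx": 0, "dy": 0, "dz": 5, "gripper": -1},
  {"rx": 0, "ry": 0, "rz": 0, "dx": 0, "dy": 0, "dz": 5, "gripper": -1},
  {"rx": 0, "ry": 0, "rz": 0, "dx": 0, "dy": 0, "dz": 5, "gripper": -1},
  {"rx": 0, "ry": 0, "rz": 0, "dx": 0, "dy": 0, "dz": 3, "gripper": -1},
  {"rx": 0, "ry": 0, "rz": 0, "dx": 0, "dy": 0, "dz": 0, "gripper": -1},
  {"rx": 0, "ry": 0, "rz": 0, "dx": 0, "dy": 0, "dz": 0, "gripper": -1},
  {"rx": 0, "ry": 0, "rz": 0, "dx": 0, "dy": 0, "dz": 0, "gripper": -1},
])

```text
clock: 22.0
tcp_pos: [0.5945, -0.2585, 0.1705]
orientation: [1.67, 2.66, 0.0]
contact_force: [-0.4, 0.7, -1.6]
grip_width: 0.0186
gripper_force: 58.6
```

```bash
python3 -c "
from h import *
to(.5944,-.2583,.1705)
a=r.grab_frame('scene');b=r.grab_frame('top')
C=lambda i,y,x:cv2.resize(i[y:y+160,x:x+133],None,fx=3,fy=3,interpolation=cv2.INTER_CUBIC)
cv2.imwrite('pics/k5.png',np.hstack([C(a,215,115),C(b,130,340)]))"
```

```text
t 22.0 tcp [ 0.5945 -0.2585  0.1705] tool d(mm) [0.2 0.  0. ] yaw y 25.76 tilt [ 0.0004 -0.0001] F [-0.4  0.7 -1.6] M [-0.08 -0.    0.01] w 0.0186 q [-0.15  0.6   0.66  1.73 -0.44  0.96  1.14]
```

View pics/k5.png

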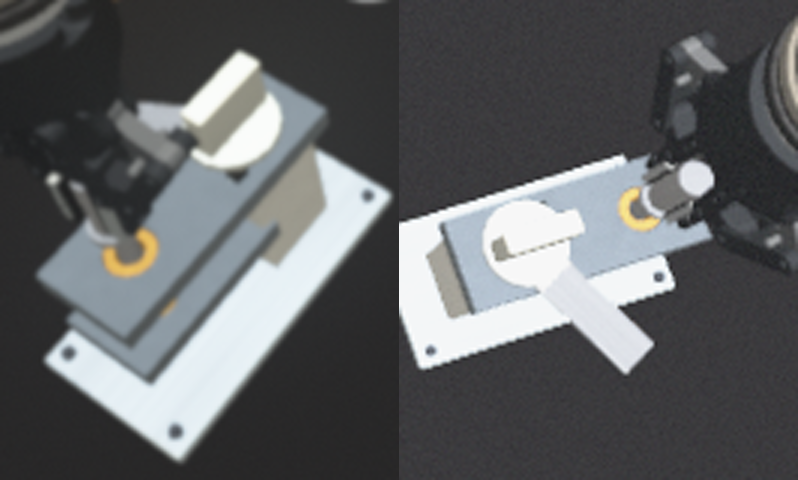

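The shaft sits inside the brass ring in both views, at scene-crop (131,250) and top-crop (640,208). The shutter is open, the knob is at rest, and the measured force is only the rod's weight. Handing in.

```bash
python3 -c "
from bench import r
print(r.hand_in())"
```

```text
the job is handed in; nothing more can be done
None
```

I turned the knob to its stop and it sprang back, leaving the shutter clear. The rod is held by its head through both bushings, nose at about 28 mm and touching nothing by the force readings, and the job was handed in at 22 s with no verdict returned.

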